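Tip the counting tray into its snap-in bin

TASK

Take the white collecting bin by its blue tab and push it straight into the dock under the tray's corner spout, fully home, until it snaps past the orange catches. Then lift the tray by its blue bar so that it tips about its spout corner and all three vials slide out into the bin, without the fingers touching the vials. Lower the tray gently back down until it rests flat, do not let it drop, let go, and leave the bottles, the loose cap and the pen where they are.

Things in the scene. Friction and masses are not known exactly. Their poses are not given: they have to be found in the camera images.
- tray (a joint): hinge of the square aluminium tray (190 x 190 mm, rim 20 mm above its floor), whose cut-off corner, a 90 mm wide spout, points along +x of tray_hinge. 0 = flat on its rest, grows as the blue bar at the opposite corner is lifted, limit 1.1 rad. Falls back by its own weight (0.6 kg) if let go; about 3 N at the bar lifts it. Lifted slowly, the vials run out by 0.8 rad
- tray_hinge (a point): middle of the tray's hinge pin, at the spout, 105 mm above the table. Fixed to the stand: x = level, the way the vials flow out; y = along the pin; z = up. At tray angle a the bar's centre lies at x = -0.275 cos a + 0.020 sin a, z = 0.275 sin a + 0.020 cos a of this frame (m)
- tray_handle (a point): centre of the blue round bar (12 mm diameter, 100 mm long, along y of tray_hinge) by which the tray is lifted; carried on two thin rods 86 mm apart, 42 mm clear of the tray's corner, 125 mm above the table when flat. Turns with the tray; the bar can turn between finger pads
- spout (a point): middle of the spout lip's upper edge, 25 mm beyond the hinge pin, 112 mm above the table when flat. Turns with the tray
- bin_tab (a point): middle of the grip tab of the loose white open bin: blue upright tab 12 mm thick (x), 50 mm wide (y), from 50 to 95 mm above the bin's underside, this point 77.5 mm above it. It stands on the inner side of the end wall at +x, which is 4 mm thick, 70 mm high and included in the 12 mm. x = from the bin's middle to the tab end
- bin_floor (a point): centre of the bin's inner floor, 4 mm above its underside; x points to the tab, 73 mm away. Bin: outside 158 (x) by 118 (y) mm, side walls 60 mm high and 4 mm thick, 0.22 kg, with a blue half-round snap bead 4 mm proud on each side, 25 mm ahead of the middle (-x)
- bin_home (a point): where bin_floor lies when the bin is fully home against the end stop, 65 mm along x from the hinge pin; same axes as tray_hinge (the bin's x then points the same way, tab outwards). Pushing in takes 1 to 2 N; some 17 mm before home the bin's beads meet the sprung orange rollers and it rises to 5 to 8 N, 10 mm before home it drops and the catches pull the bin on, then comes the stop
- vial0: capped orange medicine vial, a cylinder 62 mm long and 26 mm across, lying on the tray at the start; origin at its centre, x along its length; about 30 g
- vial1: second such vial, same sizes and origin
- vial2: third such vial, same sizes and origin
- stock_bottle: bystander: white bottle, 60 mm across, 100 mm high, standing; origin at the centre of its underside
- amber_jar: bystander: amber jar, 52 mm across, 85 mm high, standing; origin at the centre of its underside
- loose_cap: bystander: white screw cap, 60 mm across, 18 mm high, lying flat; origin at the centre of its underside
- pen: bystander: pen, 130 mm long, 10 mm thick, lying along its x; origin at the middle of its underside
- station: grey and blue stand, bolted down, that carries the tray and the dock; origin on the table straight under the hinge pin, axes as tray_hinge. Dock: two blue rails 22 mm high, 123 mm apart, with flared mouths that begin 126 mm from the origin along +x; the bin slides in on the table along -x, its tab end last. Two sprung orange rollers 50 mm from the origin, 24 to 44 mm high
There are look-alikes about, which are no part of the job. What is shaped like the vial0 but turquoise is not meant. Leave any turquoise look-alike of the vial2 alone.

How it is judged:
By the outcome, as a careful person would: the job done as asked, in the order asked, and still so for the second after the job is handed in, with the robot touching nothing.
It also fails if it takes over 64 s, if anything falls off the work surface, if the arm or the gripper's body presses on something with over 40 N, if the wrist force passes 120 N, or if a joint passes its speed limit or range.

ROBOT

A 6-joint arm with a two-finger parallel gripper is mounted at the origin on the work surface. World frame = base frame: x ahead of the robot, y to its left, z up, the work surface at z = 0. Lengths are in m, angles in rad, forces in N, time in s.
With the tool pointing down it reaches from about 0.375 to 0.825 m from the base axis. Payload 5.5 kg.
Tool frame: the origin (TCP) lies at the very end of the fingers, on their centre line; the grasp point (between the pads) lies 19 mm behind it; z points along the fingers, x is the direction in which the jaws open and shut, and the axes are right-handed (so a half turn about z gives the same grasp; the last joint's range is limited). The gripper opens to 85 mm and grips with 20 to 120 N. Pads are 22 mm wide; open, the fingers measure 114 mm over their backs; the gripper's body (76 mm by 85 mm) begins 54 mm behind the grasp point. The pads swing forward as they close: fully open they stand 13 mm farther back than shut.
Start: joints at [-1.242, 0.314, -0.047, 1.21, 0, 1.571], TCP at [0.194, -0.568, 0.231] pointing down, gripper open.
Joint ranges: [-2.67, 2.67], [-0.69, 1.73], [-1.03, 1.25], [-2.08, 2.16], [-1.42, 1.45], [-3.14, 3.14]. Speed limits (rad/s): [2.39, 2.39, 3.01, 3.14, 3.14, 3.14].

INTERFACE

Orientations are given as a unit quaternion [w, x, y, z].
In Python, from rig import ctrl gives the robot as it stands.
- The arm moves only by the tool carry_out, never from a script. Its argument "commands" is one flat list of numbers, 7 for each row, row after row: the shift along the tool's x, y, z in mm, then the turn, a rotation vector about the tool's x, y, z in degrees, then the opening, from -1 (shut) to 1 (fully open). In form: [tx, ty, tz, wx, wy, wz, gripper, tx, ty, tz, wx, wy, wz, gripper, ...]. A call has 1 to 20 rows; each row is the pose to reach, as a shift and turn from the pose measured when the call began, along the tool's axes at that moment; what a row does not reach only later rows make up. A row lasts 1/10 s, in which the tool goes at most 50 mm and 8.59 degrees, less where a joint would pass 70% of its speed; a pose out of reach is approached as far as the arm can. A call with a gripper value outside its range is refused whole. The fingers move at their own pace and stop on an object; "newtons" is the grip in N (left out, the last holds). Time passes only in rows, so rows that repeat a pose let the fingers close. It gives the time, the measured TCP pose, the force and the opening at its end, in the units of the state.
- ctrl.state(): the state, without advancing time (a new reading comes with each control period).
- ctrl.grab_frame(name): name is "scene" or "top"; returns (picture, depth): 400x640x3 uint8, red, green, blue; 400x640 float32, m along the optical axis (not along the pixel's ray), 0 where there is no reading.
- ctrl.get_calibration(name): a dict with "mtx" (3x3 intrinsics, pixels), "rvec" (rotation vector, rad) and "tvec" (3), from world to camera coordinates, as OpenCV has them. Camera axes: x right, y down, z forward; pixel columns grow to the right and rows downward; lengths in m; the calibration is good to about 2 mm. A picture is of the moment at which its call begins. get_calibration takes no time and is no camera call.
- ctrl.close_job(): hands the job in, once; it reports no verdict.
The state is a dict: "time": time; "joint_positions": joint angles; "qvel": joint speeds; "tau": joint torques, N m; "ee_pos": TCP position; "tool_rot": TCP orientation; "contact_force": force on the tool from outside, world axes, zero at the start; "ft_torque": the same for the moment, N m; "gripper_width": finger opening in m.
Only numpy, scipy, OpenCV 4.12 (cv2) and the standard library are available. Lean on these libraries where they do the work, as an engineer would, in place of code of your own. Each camera call takes 0.05 s, during which the arm holds its last target.

## Working session

There is one attempt and no reset: what is moved stays moved. The work goes in short steps, Python scripts to look and compute and a tool call to move; the robot and the scene stay as the last step left them, time stands still between calls to the robot, and variables do not carry over. Pictures are saved under pics/ and viewed, and the job is handed in when it is done.

Besides the shell and the picture viewer there is one more tool, called in YAML: its name, and indented under it one key for each argument. carry_out: Moves the arm, as the interface text tells. Its arguments: {"type":"object","properties":{"commands":{"type":"array","items":{"type":"number"}},"newtons":{"type":"number"}},"required":["commands"]}

```bash
mkdir -p pics; ls
cat > h.py <<'E'
import numpy as np, cv2
from rig import ctrl
from scipy.spatial.transform import Rotation as R
def save(name, fn):
    im,d=ctrl.grab_frame(name); cv2.imwrite(f'pics/{fn}.png',im[:,:,::-1]); np.save(f'pics/{fn}_d.npy',d); return im,d
def world(name,u,v,z):
    c=ctrl.get_calibration(name);K=np.array(c['mtx']);Rm=cv2.Rodrigues(np.array(c['rvec'],float))[0];t=np.array(c['tvec'],float).ravel()
    p=np.linalg.inv(K)@np.array([u,v,1.])*z
    return Rm.T@(p-t)
def plane(name,u,v,h):
    a=world(name,u,v,0.);b=world(name,u,v,1.)
    s=(h-a[2])/(b[2]-a[2]); return a+s*(b-a)
def proj(name,P):
    c=ctrl.get_calibration(name)
    return cv2.projectPoints(np.atleast_2d(np.array(P,float)),np.array(c['rvec'],float),np.array(c['tvec'],float),np.array(c['mtx'],float),None)[0][:,0]
def crop(fn,x0,y0,x1,y1,k,out):
    im=cv2.imread(f'pics/{fn}.png')[y0:y1,x0:x1]; cv2.imwrite(f'pics/{out}.png',cv2.resize(im,None,fx=k,fy=k,interpolation=cv2.INTER_CUBIC))
E
python3 - <<'E'
from h import *
print(ctrl.state())
save('scene','s0');save('top','t0')
for n in('scene','top'):
    c=ctrl.get_calibration(n);print(n,c, world(n,320,200,0))
E
```

```text
pics
{'time': 0.0, 'joint_positions': array([-1.24197355e+00,  3.14222900e-01, -4.80580491e-02,  1.21017032e+00,
        1.28013848e-06,  1.57083186e+00]), 'qvel': array([-5.29046122e-05, -1.89545145e-03,  6.61126538e-04,  1.66442123e-03,
       -1.85764609e-03, -9.52453792e-04]), 'tau': array([-4.89918912e-04, -5.39590001e+01,  3.39751554e+01,  1.91999733e-02,
        1.98113717e-04, -9.44314493e-07]), 'ee_pos': array([ 0.19357893, -0.56732937,  0.23044563]), 'tool_rot': array([-4.81961968e-04,  8.13294095e-01, -5.81852241e-01, -6.72621202e-04]), 'contact_force': array([-0.06348901,  0.38353641, -0.14536746]), 'ft_torque': array([-0.02523571,  0.01082907, -0.01814549]), 'gripper_width': 0.0852652211434989}
scene {'mtx': array([[518.1833316 ,   0.        , 318.84339578],
       [  0.        , 518.1833316 , 203.54551306],
       [  0.        ,   0.        ,   1.        ]]), 'rvec': array([ 1.78895961,  2.08533428, -0.54909952]), 'tvec': array([ 0.06512874, -0.45601206,  1.73247485])} [1.25188803 0.11877819 1.27762513]
top {'mtx': array([[459.22756282,   0.        , 321.41129909],
       [  0.        , 459.22756282, 201.50535428],
       [  0.        ,   0.        ,   1.        ]]), 'rvec': array([ 2.20439236, -2.20297049,  0.10221038]), 'tvec': array([0.01102613, 0.56792965, 1.02404945])} [0.50239587 0.04237512 1.05695112]
```

View pics/s0.png

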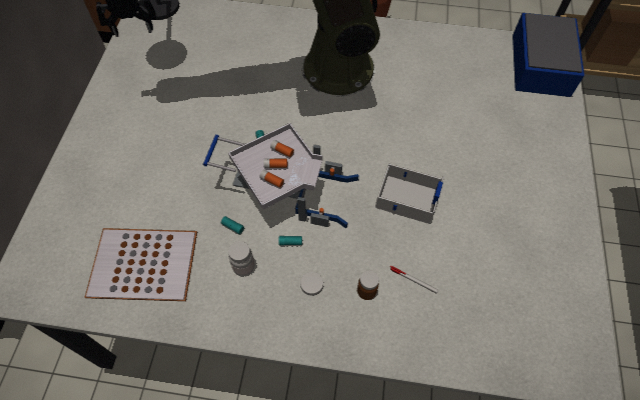

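View pics/t0.png

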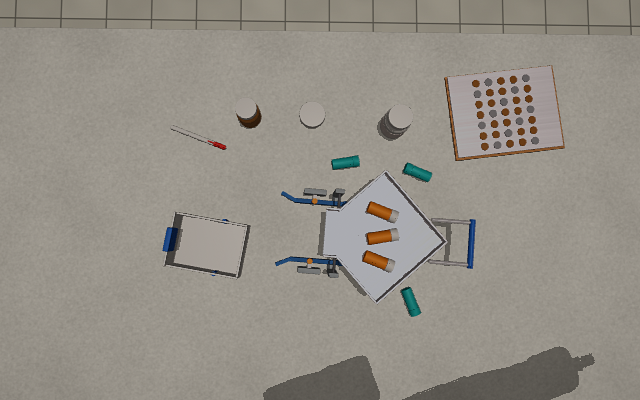

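The top picture shows the tray at about (385,237), with its bar on the right at (471,244). The dock mouth opens left at (280,230), and the bin is at (207,245) with its tab on the left at (170,240). There are three orange vials in the tray, and the turquoise look-alikes are outside it. I'll enlarge to measure.

Run:
```python
from h import *
crop('t0',150,190,270,290,6,'c1');crop('t0',265,165,485,305,3.6,'c2')
```

```text
(no output)
```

View pics/c1.png

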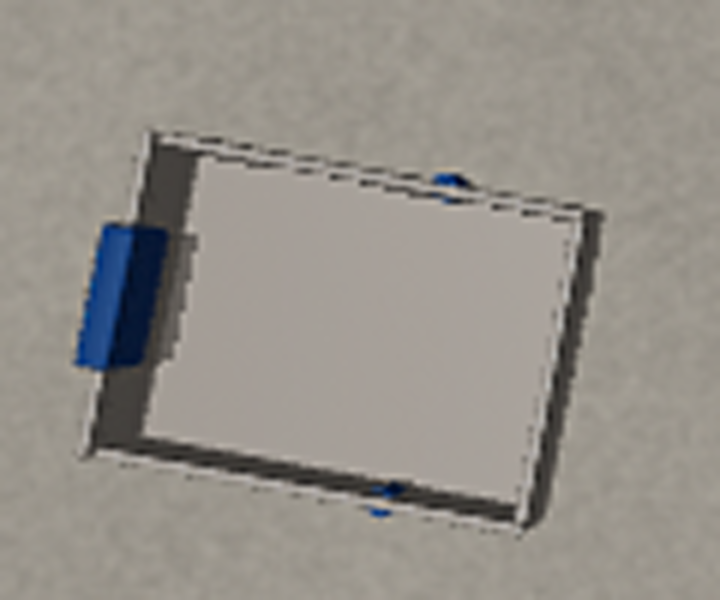

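View pics/c2.png

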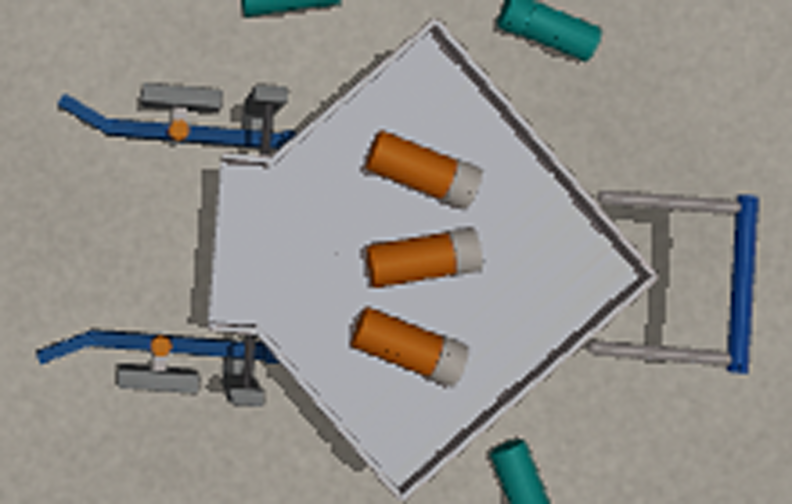

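Run:
```python
from h import *
from scipy.optimize import least_squares
f=3.6
A=lambda p:np.array([265+p[0]/f,165+p[1]/f])-0.5+0.5/f
B=lambda p:np.array([150+p[0]/6,190+p[1]/6])-0.5+0.5/6
e1=plane('top',*A((748,197)),.128)
e2=plane('top',*A((739,372)),.128)
r1=plane('top',*A((179,130)),.044)
r2=plane('top',*A((161,347)),.044)
print('bar',e1,e2,'len',np.linalg.norm(e1-e2),'rollers',r1,r2,np.linalg.norm(r1-r2))
bm=(e1+e2)/2; rm=(r1+r2)/2
v=(rm-bm)[:2];print('dist (325)',np.linalg.norm(v),'yaw axis',np.arctan2(v[1],v[0]),'yaw bar',np.arctan2(*((e2-e1)[:2]*[1,-1])[::1]), 'yaw rollers',(r1-r2))
# station fit
def ob(q):
    c,s=np.cos(q[2]),np.sin(q[2])
    P=[[q[0]+c*x-s*y,q[1]+s*x+c*y,z] for x,y,z in pts]
    return P
pts=[(-.275,-.05,.128),(-.275,.05,.128),(.05,-.0725,.044),(.05,.0725,.044)]
obs=np.array([A((748,197)),A((739,372)),A((179,130)),A((161,347))])
# figure sign of y
for sg in(1,-1):
    pts=[(a,b*sg,c) for a,b,c in pts]
    q=least_squares(lambda q:(proj('top',ob(q))-obs).ravel(),[rm[0],rm[1],np.arctan2(v[1],v[0])],x_scale=.1)
    print('station',sg,q.x,q.cost,q.fun.round(2))
    if q.cost<50: Q=q.x
P=[(.079,-.059,.070),(.079,.059,.070),(-.079,-.059,.060),(-.079,.059,.060)]
pts=P
obs=np.array([B(p) for p in[(150,132),(88,455),(602,212),(525,528)]])
for sg in(1,-1):
    pts=[(a,b*sg,c) for a,b,c in P]
    q=least_squares(lambda q:(proj('top',ob(q))-obs).ravel(),[.5,.3,1.3],x_scale=.1)
    print('bin',sg,q.x,q.cost,q.fun.round(2))
    if q.cost<50: Bq=q.x
print('tab pix pred')
pts=[(.079,-.025,.095),(.079,.025,.095),(.067,.025,.095),(.067,-.025,.095)]
print((proj('top',ob(Bq))-[150,190])*6+3)
c,s=np.cos(Q[2]),np.sin(Q[2])
print('home',Q[0]+.065*c,Q[1]+.065*s,'tab home',Q[0]+.138*c,Q[1]+.138*s)
c,s=np.cos(Bq[2]),np.sin(Bq[2]);print('tab now',Bq[0]+.073*c,Bq[1]+.073*s)
d=np.load('pics/t0_d.npy')
for p in[(165,300),(110,300)]:pass
for (u,v) in [(320,237),(170,238),(471,244),(207,245)]:print(u,v,world('top',u,v,d[v,u]))
```

```text
bar [ 0.52490914 -0.29392208  0.128     ] [ 0.42632747 -0.28670842  0.128     ] len 0.09884524950821791 rollers [0.56791317 0.02776604 0.044     ] [0.43552032 0.03863433 0.044     ] 0.13283819567889432
dist (325) 0.32456642952438325 yaw axis 1.4902992615552255 yaw bar -1.643840608130532 yaw rollers [ 0.13239285 -0.01086828  0.        ]
station 1 [ 0.49777843 -0.01641895  1.49025066] 7.800223389641389 [ 0.3  -0.28 -0.09  0.25  0.08 -2.78 -0.29  2.75]
station -1 [ 0.49931478 -0.01672484  1.48537746] 6396.977927963697 [ -2.62  48.76   3.01 -48.98  -5.3   62.2    5.39 -63.84]
bin 1 [0.47185179 0.25799163 1.3869455 ] 2.5045864638566337 [ 0.55 -0.79 -0.5   0.2  -1.12 -0.49  1.07  1.07]
bin -1 [0.47281131 0.25769409 1.46253737] 6056.315190828243 [ -9.05  56.7    8.48 -52.61  -9.11  50.8   10.23 -56.64]
tab pix pred
[[112.87316101 221.36171013]
 [ 83.1057229  364.41205472]
 [117.58046589 370.76150847]
 [147.21940333 227.72071894]]
home 0.5030082379790705 0.048370313331089196 tab home 0.508881715706944 0.1211336437893645
tab now 0.48519742466797394 0.32976136430412506
320 237 [0.48740197 0.01416271 0.0012292 ]
170 238 [0.48686377 0.3276703  0.0932059 ]
471 244 [ 0.47482851 -0.28928532  0.12984661]
207 245 [0.469544   0.27053727 0.00436697]
```

Run:
```python
from h import *
d=np.load('pics/t0_d.npy')
vv,uu=np.mgrid[0:400,0:640]
W=np.array([world('top',0,0,0)])
c=ctrl.get_calibration('top');K=np.array(c['mtx']);Rm=cv2.Rodrigues(c['rvec'])[0];t=np.array(c['tvec']).ravel()
P=np.stack([(uu-K[0,2])/K[0,0]*d,(vv-K[1,2])/K[1,1]*d,d],-1)-t
P=P@Rm
def sel(u0,v0,u1,v1,z0,z1):
    q=P[v0:v1,u0:u1].reshape(-1,3); return q[(q[:,2]>z0)&(q[:,2]<z1)]
def rect(q):
    r=cv2.minAreaRect((q[:,:2]*1000).astype(np.float32)); return np.round(r[0],1),np.round(r[1],1),round(r[2],2),len(q)
print('tab',rect(sel(150,215,195,265,.088,.10)), sel(150,215,195,265,.088,.10)[:,2].mean())
print('bin walls',rect(sel(150,200,260,285,.052,.075)))
for z0,z1 in((.05,.065),(.002,.006)): print('binz',z0,rect(sel(150,200,260,285,z0,z1)))
print('bar',rect(sel(464,210,485,275,.12,.14)))
print('lip',rect(sel(315,200,345,265,.1,.118)))
print('tray',rect(sel(315,165,450,305,.1,.14)), 'vials')
cc=np.array([321,201]);print('table z',np.median(P[100:120,200:230,2]),np.median(P[300:320,150:180,2]))
for nm,b in(('roll1',(308,195,322,207)),('roll2',(303,255,316,268))):
    q=sel(*b,.03,.06);print(nm,q.mean(0) if len(q) else None,len(q))
# rails
for nm,b in(('railU',(295,198,335,210)),('railL',(290,255,335,270))):
    q=sel(*b,.016,.028);print(nm,len(q),np.polyfit(q[:,1],q[:,0],1) if len(q)>5 else None,q[:,1].min(),q[:,1].max())
for z in (.095,):
    pass
crop('t0',155,215,195,265,12,'c3')
```

```text
tab (array([484.7, 333.3]), array([13.1, 49.9]), 79.31, 156) 0.09404533275751893
bin walls (array([471.2, 262. ]), array([158.6, 118.5]), 79.62, 598)
binz 0.05 (array([472. , 260.5]), array([156.3, 120.1]), 79.81, 519)
binz 0.002 (array([476.5, 276.9]), array([190.8, 248.6]), 0.09, 2835)
bar (array([ 476.1, -287. ]), array([22.8, 99.6]), 88.57, 339)
lip (array([499.6, -10.9]), array([ 43.4, 132.1]), 89.64, 993)
tray (array([ 499.7, -107.1]), array([243.7, 272.7]), 27.27, 9592) vials
table z -7.750933099970184e-06 -0.00017391026561298613
roll1 [0.57169328 0.0276471  0.0415612 ] 40
roll2 [0.43199269 0.03962436 0.04098374] 42
railU 160 [0.0806927  0.56592586] -0.01708104936876969 0.07126492499449652
railL 177 [0.07738804 0.43281217] -0.012438362478048363 0.08202865425024362
```

View pics/c3.png

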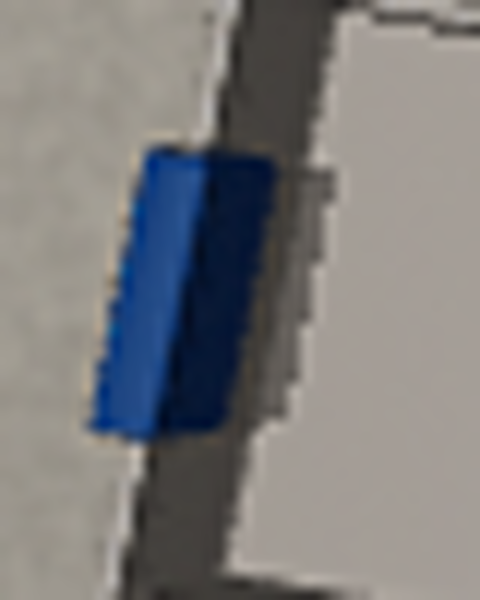

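```bash
cat >> h.py <<'E'
def down(yaw): # tool x along yaw, z down
    x=np.array([np.cos(yaw),np.sin(yaw),0]);z=np.array([0,0,-1.]);return np.stack([x,np.cross(z,x),z],1)
def rel(pos,yaw,s=None,Rt=None):
    s=s or ctrl.state();q=s['tool_rot'];R0=R.from_quat([q[1],q[2],q[3],q[0]]).as_matrix()
    Rt=down(yaw) if Rt is None else Rt
    return np.round(np.r_[R0.T@(np.array(pos)-s['ee_pos'])*1000,np.degrees(R.from_matrix(R0.T@Rt).as_rotvec())],1)
SY=1.4917; SO=np.array([.4979,-.0164])
def st(x,y,z): # station -> world
    c,s=np.cos(SY),np.sin(SY);return np.array([SO[0]+c*x-s*y,SO[1]+s*x+c*y,z])
def inst(p):
    c,s=np.cos(SY),np.sin(SY);d=np.array(p[:2])-SO;return np.array([c*d[0]+s*d[1],-s*d[0]+c*d[1],*p[2:]])
E
python3 - <<'E'
from h import *
print(rel([.55,-.1,.231],-.1)); print(rel([.485,.333,.2],1.39));print(rel([.485,.333,.14],1.39))
print(inst([.4847,.333]),inst([.4715,.2615]))
E
```

```text
[-3.273e+02 -4.882e+02  0.000e+00 -1.000e-01  1.000e-01 -6.540e+01]
[-7.580e+02 -5.665e+02  3.170e+01 -1.000e-01  0.000e+00 -1.508e+02]
[-7.579e+02 -5.665e+02  9.170e+01 -1.000e-01  0.000e+00 -1.508e+02]
[0.34726462 0.04076618] [0.27494518 0.04827542]
```

carry_out:
  commands: [-327, -488, 0, 0, 0, -90, 1, -327, -488, 0, 0, 0, -90, 1, -327, -488, 0, 0, 0, -90, 1, -327, -488, 0, 0, 0, -90, 1, -327, -488, 0, 0, 0, -90, 1, -327, -488, 0, 0, 0, -90, 1, -327, -488, 0, 0, 0, -90, 1, -327, -488, 0, 0, 0, -90, 1, -327, -488, 0, 0, 0, -90, 1, -327, -488, 0, 0, 0, -90, 1, -327, -488, 0, 0, 0, -90, 1, -758, -566, 30, 0, 0, -151, 1, -758, -566, 30, 0, 0, -151, 1, -758, -566, 30, 0, 0, -151, 1, -758, -566, 30, 0, 0, -151, 1, -758, -566, 30, 0, 0, -151, 1, -758, -566, 30, 0, 0, -151, 1, -758, -566, 30, 0, 0, -151, 1, -758, -566, 30, 0, 0, -151, 1, -758, -566, 30, 0, 0, -151, 1]

```text
time: 2.1
ee_pos: [0.4852, 0.3188, 0.2023]
tool_rot: [-0.001, 0.767, 0.642, 0.0]
contact_force: [0.9, -1.1, 0.6]
gripper_width: 0.0855
```

Run:
```python
from h import *
s=ctrl.state();print(s['time'],s['joint_positions'],s['ee_pos'],s['contact_force'])
print(rel([.485,.333,.2],1.39),rel([.485,.333,.0585],1.39))
```

```text
2.1 [ 0.58061116  0.28962741 -0.14603616  1.13514229  0.00130914  0.75736272] [0.48516845 0.31880912 0.20230013] [ 0.91139317 -1.09223239  0.5707077 ]
[13.9 -2.7  2.3 -0.1 -0.1  0.2] [ 1.380e+01 -2.500e+00  1.438e+02 -1.000e-01 -1.000e-01  2.000e-01]
```

carry_out:
  commands: [14, -2.5, 40, 0, 0, 0, 1, 14, -2.5, 90, 0, 0, 0, 1, 14, -2.5, 120, 0, 0, 0, 1, 14, -2.5, 143, 0, 0, 0, 1, 14, -2.5, 143, 0, 0, 0, 1, 14, -2.5, 143, 0, 0, 0, 1]

```text
time: 2.7
ee_pos: [0.4848, 0.333, 0.0593]
tool_rot: [-0.001, 0.767, 0.642, -0.0]
contact_force: [-0.0, 0.6, 0.6]
gripper_width: 0.0852
```

Run:
```python
from h import *
s=ctrl.state();print(s['time'],s['joint_positions'],s['ee_pos'],s['contact_force'])
save('scene','s1');save('top','t1');crop('s1',340,100,480,240,4,'c4');crop('t1',130,170,270,290,5,'c5')
print(rel([.485,.333,.0585],1.39))
```

```text
2.7 [ 0.60114294  0.41416949 -0.31699253  0.84073168  0.00133956  0.77790084] [0.48480101 0.33302178 0.05931167] [-0.01587236  0.58356801  0.57724107]
[-1.  -1.   2.5  0.  -0.2  0.2]
```

View pics/c4.png

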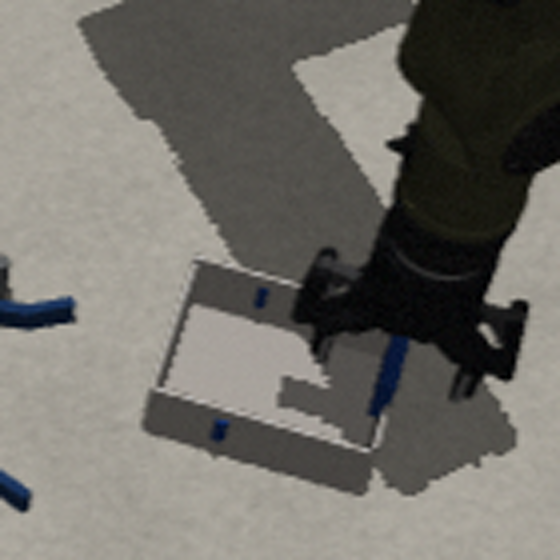

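View pics/c5.png

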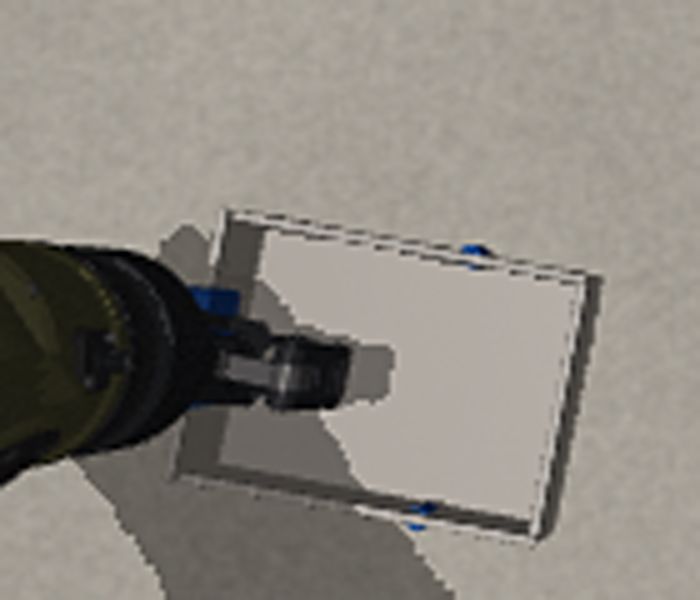

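The fingers straddle the tab: the tab is at (395,370) in the scene crop, with a finger on each side of it. Closing now.

carry_out:
  commands: [0, 0, 1, 0, 0, 0, -1, 0, 0, 1, 0, 0, 0, -1, 0, 0, 1, 0, 0, 0, -1, 0, 0, 1, 0, 0, 0, -1, 0, 0, 1, 0, 0, 0, -1, 0, 0, 1, 0, 0, 0, -1, 0, 0, 1, 0, 0, 0, -1, 0, 0, 1, 0, 0, 0, -1]
  newtons: 60

```text
time: 3.6
ee_pos: [0.4862, 0.3336, 0.0602]
tool_rot: [-0.0, 0.767, 0.642, 0.001]
contact_force: [-0.6, -2.5, 4.6]
gripper_width: 0.0113
```

Run:
```python
from h import *
s=ctrl.state();print(s['time'],s['ee_pos'],s['contact_force'],s['gripper_width'])
P=lambda x:(st(x+.073,0,.0585))
print(P(.265),P(.065)); print(rel(P(.265),SY)); print(rel(P(.23),SY));print(rel(P(.065),SY))
```

```text
3.6 [0.48618269 0.33361793 0.0601794 ] [-0.62248611 -2.46367517  4.62961158] 0.01132945671752989
[0.52460669 0.32054325 0.0585    ] [0.50880392 0.12116855 0.0585    ]
[-6.1 40.1  1.7  0.1 -0.1 -5.6]
[-40.9  43.5   1.6   0.1  -0.1  -5.6]
[-2.052e+02  5.970e+01  1.300e+00  1.000e-01 -1.000e-01 -5.600e+00]
```

carry_out:
  commands: [-1, 8, 0, 0, 0, -1, -1, -2, 16, 0, 0, 0, -2, -1, -3, 24, 0, 0, 0, -3, -1, -4, 32, 0, 0, 0, -4.5, -1, -5, 40, 0, 0, 0, -5.6, -1, -6, 40, 0, 0, 0, -5.6, -1, -6, 40, 0, 0, 0, -5.6, -1]

```text
time: 4.3
ee_pos: [0.5257, 0.3205, 0.0603]
tool_rot: [0.0, 0.735, 0.678, 0.002]
contact_force: [1.6, 0.6, 1.2]
gripper_width: 0.0114
```

```bash
cat > b.py <<'E'
from h import *
def cloud(d):
    vv,uu=np.mgrid[0:400,0:640]
    c=ctrl.get_calibration('top');K=np.array(c['mtx']);Rm=cv2.Rodrigues(c['rvec'])[0];t=np.array(c['tvec']).ravel()
    return (np.stack([(uu-K[0,2])/K[0,0]*d,(vv-K[1,2])/K[1,1]*d,d],-1)-t)@Rm
E
python3 - <<'E'
from b import *
s=ctrl.state();print(s['time'],s['ee_pos'],s['contact_force'],s['gripper_width'])
im,d=save('top','t2');crop('t2',130,170,350,290,3.6,'c6')
print('tcp in station',inst(s['ee_pos']),rel(st(.065+.073,0,.0585),SY))
c=cloud(d)
for nm,(u0,u1) in(('a',(200,232)),('b',(205,262))):
  q=c[170:290,u0:u1].reshape(-1,3);q=q[(q[:,2]>.05)&(q[:,2]<.064)]
  Q=np.array([inst(p) for p in q])
  for sg in(1,-1):
    w=Q[(Q[:,1]*sg>.045)&(Q[:,1]*sg<.075)];
    if len(w)>10:print(nm,sg,len(w),np.polyfit(w[:,0],w[:,1],1),w[:,1].mean(),w[:,0].min(),w[:,0].max())
E
```

```text
4.3 [0.5257266  0.32054625 0.06026435] [1.6153854  0.61238844 1.20434327] 0.011416024983420408
tcp in station [ 0.33809148 -0.00111617  0.06026435] [-2.0e+02 -6.0e-01  1.3e+00  1.0e-01 -1.0e-01 -0.0e+00]
a 1 67 [-0.00344926  0.05803295] 0.05716622436185696 0.2195855892034127 0.2864593391363733
a -1 68 [-0.00355906 -0.05536229] -0.05629938370973635 0.22949836697775206 0.2976831795591563
b 1 101 [0.03526715 0.04862916] 0.05659951491555259 0.18629383233664445 0.27550414783415406
b -1 108 [-0.02636751 -0.04949773] -0.05561816393886074 0.18653663013772026 0.2873112957323911
```

View pics/c6.png

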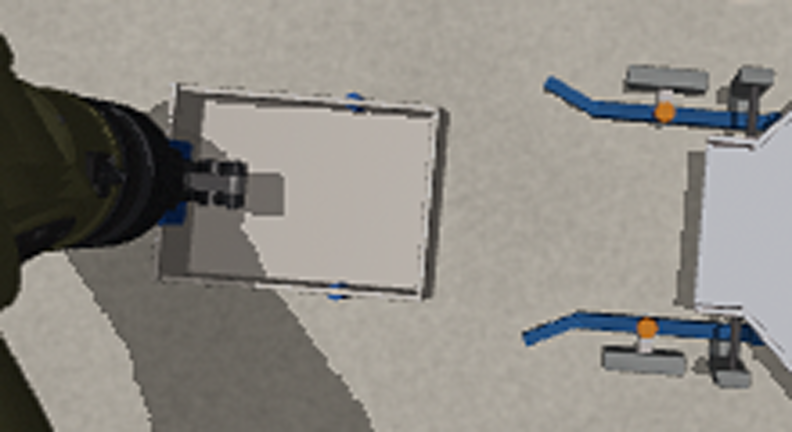

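The bin is now centred and parallel to the rails, about 0.4 mm off centre and 0.2° out. Pushing it in to about 27 mm before home.

carry_out:
  commands: [-12, 0, 0, 0, 0, 0, -1, -24, 0, 0, 0, 0, 0, -1, -36, 0, 0, 0, 0, 0, -1, -48, 0, 0, 0, 0, 0, -1, -60, 0, 0, 0, 0, 0, -1, -70, 0, 0, 0, 0, 0, -1, -80, 0, 0, 0, 0, 0, -1, -90, 0, 0, 0, 0, 0, -1, -100, 0, 0, 0, 0, 0, -1, -110, 0, 0, 0, 0, 0, -1, -120, 0, 0, 0, 0, 0, -1, -130, 0, 0, 0, 0, 0, -1, -140, 0, 0, 0, 0, 0, -1, -150, 0, 0, 0, 0, 0, -1, -160, 0, 0, 0, 0, 0, -1, -168, 0, 0, 0, 0, 0, -1, -173, 0, 0, 0, 0, 0, -1, -173, 0, 0, 0, 0, 0, -1]

```text
time: 6.15
ee_pos: [0.5116, 0.1468, 0.0601]
tool_rot: [0.001, 0.735, 0.678, 0.002]
contact_force: [-0.8, 0.9, 6.0]
gripper_width: 0.0113
```

Run:
```python
from b import *
s=ctrl.state();print(s['time'],s['ee_pos'],s['contact_force'],s['gripper_width'])
im,d=save('top','t3');crop('t3',200,150,400,290,4,'c7')
print('tcp in station',inst(s['ee_pos']),rel(st(.065+.073,0,.0585),SY))
```

```text
6.15 [0.51161169 0.14679384 0.06014087] [-0.81355451  0.89238438  6.03302224] 0.011332119277692414
tcp in station [ 0.16376703 -0.00077424  0.06014087] [-25.8  -0.8   1.7   0.2  -0.1  -0.1]
```

View pics/c7.png

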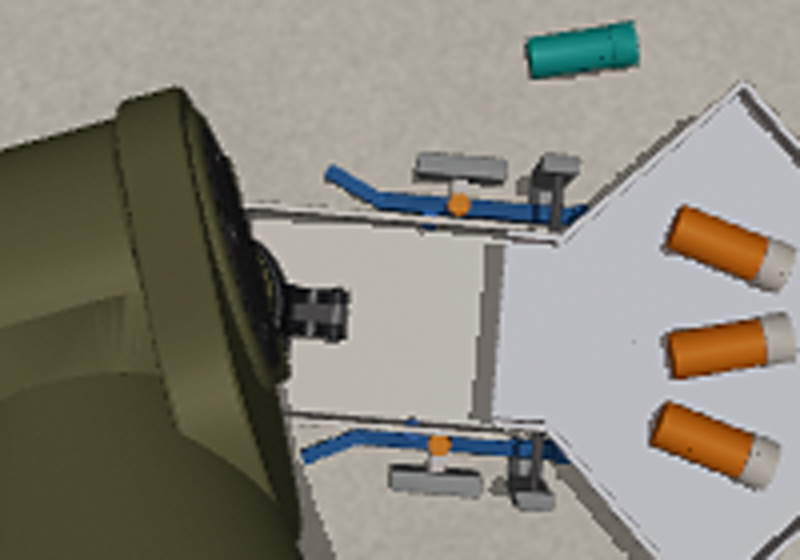

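The bin is inside the rails, with its beads about to meet the rollers. Pushing slowly now.

carry_out:
  commands: [-4, 0, 0, 0, 0, 0, -1, -7, 0, 0, 0, 0, 0, -1, -10, 0, 0, 0, 0, 0, -1, -12, 0, 0, 0, 0, 0, -1, -14, 0, 0, 0, 0, 0, -1, -16, 0, 0, 0, 0, 0, -1, -18, 0, 0, 0, 0, 0, -1, -20, 0, 0, 0, 0, 0, -1, -22, 0, 0, 0, 0, 0, -1, -24, 0, 0, 0, 0, 0, -1, -25, 0, 0, 0, 0, 0, -1, -25, 0, 0, 0, 0, 0, -1]

```text
time: 7.4
ee_pos: [0.5095, 0.1219, 0.0602]
tool_rot: [0.001, 0.735, 0.678, 0.001]
contact_force: [0.2, 1.1, 4.1]
gripper_width: 0.0112
```

Run:
```python
from b import *
s=ctrl.state();print(s['time'],s['ee_pos'],s['contact_force'],s['gripper_width'])
print('tcp in station',inst(s['ee_pos']),rel(st(.065+.073,0,.0585),SY))
```

```text
7.4 [0.50952804 0.12189825 0.06016827] [0.20497879 1.10377889 4.05305861] 0.011183087664110134
tcp in station [ 0.13878464 -0.0006642   0.06016827] [-0.8 -0.7  1.7  0.2 -0.1 -0.1]
```

carry_out:
  commands: [-1, 0, 0, 0, 0, 0, -1, -2, 0, 0, 0, 0, 0, -1, -3, 0, 0, 0, 0, 0, -1, -3, 0, 0, 0, 0, 0, -1]

```text
time: 7.8
ee_pos: [0.5092, 0.1206, 0.0603]
tool_rot: [-0.001, 0.735, 0.678, 0.003]
contact_force: [0.6, 8.6, 3.7]
gripper_width: 0.0111
```

carry_out:
  commands: [-2, 0, 0, 0, 0, 0, -1, -3, 0, 0, 0, 0, 0, -1, -3, 0, 0, 0, 0, 0, -1]

```text
time: 8.1
ee_pos: [0.5092, 0.1205, 0.0608]
tool_rot: [-0.003, 0.734, 0.679, 0.005]
contact_force: [0.5, 12.9, 5.8]
gripper_width: 0.0113
```

Run:
```python
from b import *
s=ctrl.state();print(s['time'],s['ee_pos'],s['contact_force'],s['gripper_width'])
print('tcp in station',inst(s['ee_pos']))
save('scene','s4');crop('s4',280,110,420,230,5,'c8');save('top','t4');crop('t4',240,170,400,290,5,'c9')
```

```text
8.1 [0.50922369 0.12052068 0.06083315] [ 0.53007765 12.93373865  5.77688166] 0.011347803032686534
tcp in station [ 0.13738733 -0.00046965  0.06083315]
```

View pics/c8.png

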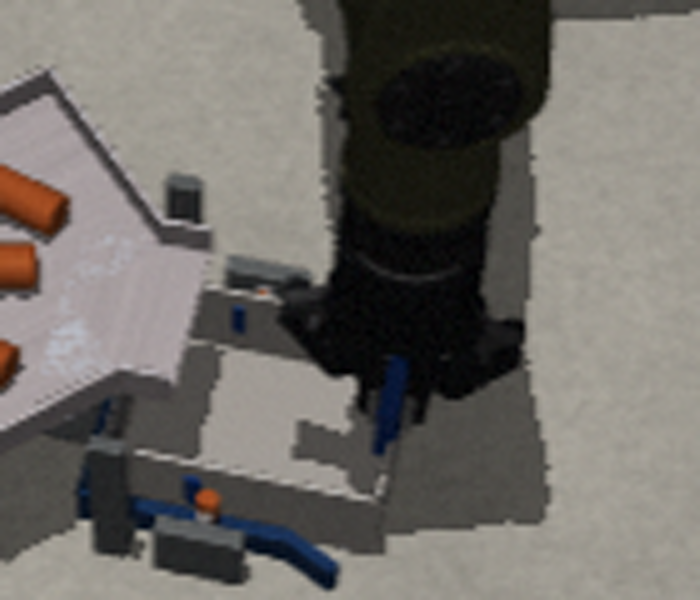

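View pics/c9.png

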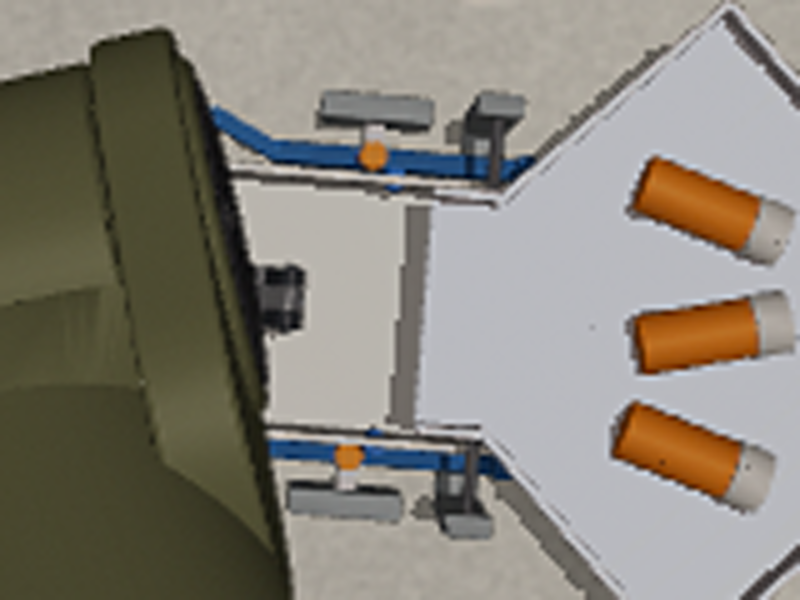

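The beads are past the orange rollers, with the bead at (395,180) against the roller at (372,155), and the stop force rose to 13 N. The bin is home. I'll relax, let go and rise.

carry_out:
  commands: [0, 0, 0, 0, 0, 0, -1, 0, 0, 0, 0, 0, 0, -1, 0, 0, 0, 0, 0, 0, 1, 0, 0, 0, 0, 0, 0, 1, 0, 0, 0, 0, 0, 0, 1, 0, 0, 0, 0, 0, 0, 1, 0, 0, 0, 0, 0, 0, 1, 0, 0, 0, 0, 0, 0, 1, 0, 0, 0, 0, 0, 0, 1, 0, 0, -20, 0, 0, 0, 1, 0, 0, -60, 0, 0, 0, 1, 0, 0, -110, 0, 0, 0, 1, 0, 0, -160, 0, 0, 0, 1, 0, 0, -200, 0, 0, 0, 1, 0, 0, -200, 0, 0, 0, 1]

```text
time: 9.7
ee_pos: [0.5119, 0.1191, 0.2672]
tool_rot: [-0.0, 0.734, 0.679, 0.009]
contact_force: [0.5, -0.2, -0.7]
gripper_width: 0.0854
```

Run:
```python
from b import *
s=ctrl.state();print(s['time'],s['ee_pos'],s['joint_positions'],s['contact_force'],s['gripper_width'])
b=st(-.275,0,.125);print(b)
for yaw in(SY,SY-np.pi): print(rel([b[0],b[1],.24],yaw),rel([.56,-.05,.26],yaw))
```

```text
9.7 [0.51188339 0.11907601 0.26718835] [ 0.22245835  0.1468597  -0.17739969  1.23083751  0.0096886   0.30071283] [ 0.54904577 -0.1962945  -0.65416018] 0.08544983935357905
[ 0.47617118 -0.29054022  0.125     ]
[-4.115e+02 -3.900e+00  2.140e+01  7.000e-01 -8.000e-01  1.000e-01] [-1.649e+02  6.110e+01  5.600e+00  7.000e-01 -8.000e-01  1.000e-01]
[-411.5   -3.9   21.4    1.3    1.1 -179.9] [-164.9   61.1    5.6    1.3    1.1 -179.9]
```

carry_out:
  commands: [-50, 0, 0, 0.7, -0.8, 0, -0.2, -100, -1, 0, 0.7, -0.8, 0, -0.2, -150, -2, 0, 0.7, -0.8, 0, -0.2, -200, -2, 0, 0.7, -0.8, 0, -0.2, -250, -3, 0, 0.7, -0.8, 0, -0.2, -300, -3, 0, 0.7, -0.8, 0, -0.2, -350, -4, 5, 0.7, -0.8, 0, -0.2, -390, -4, 12, 0.7, -0.8, 0, -0.2, -411, -4, 20, 0.7, -0.8, 0, -0.2, -411, -4, 50, 0.7, -0.8, 0, -0.2, -411, -4, 60, 0.7, -0.8, 0, -0.2, -411, -4, 60, 0.7, -0.8, 0, -0.2, -411, -4, 60, 0.7, -0.8, 0, -0.2]

```text
time: 11.0
ee_pos: [0.4768, -0.289, 0.2018]
tool_rot: [-0.0, 0.734, 0.679, -0.0]
contact_force: [0.6, 0.4, 1.2]
gripper_width: 0.0343
```

Run:
```python
from b import *
s=ctrl.state();print(s['time'],s['ee_pos'],s['joint_positions'],s['contact_force'],s['gripper_width'])
print(inst(s['ee_pos']))
b=st(-.275,0,.106);print(rel(b,SY))
im,d=save('top','t5');save('scene','s5');crop('t5',240,150,500,320,3,'c10');crop('s5',180,90,460,240,2.8,'c11')
c=cloud(d)
q=c[150:300,220:345].reshape(-1,3)
Q=np.array([inst(p) for p in q]);
w=Q[(Q[:,2]>.088)&(Q[:,2]<.098)&(abs(Q[:,1])<.04)&(Q[:,0]>.1)];print('tab',w.mean(0),w[:,0].min(),w[:,0].max(),w[:,1].min(),w[:,1].max())
w=Q[(Q[:,2]>.06)&(Q[:,2]<.075)&(abs(Q[:,1])<.07)&(Q[:,0]>.1)];print('end wall',w[:,0].max())
```

```text
11.0 [ 0.47675043 -0.28897444  0.20181165] [-5.44891479e-01  2.47547136e-01 -2.02768818e-01  1.12077134e+00
 -4.34702228e-05 -4.67605185e-01] [0.60271499 0.36686173 1.22130863] 0.03428325147985217
[-0.27339335 -0.00045371  0.20181165]
[-1.6 -0.4 95.8 -0.  -0.   0.1]
tab [0.13758085 0.00105277 0.09436433] 0.13171206193326332 0.1438776382330819 -0.023954647504252104 0.024551053718757345
end wall 0.14409091853822464
```

View pics/c10.png

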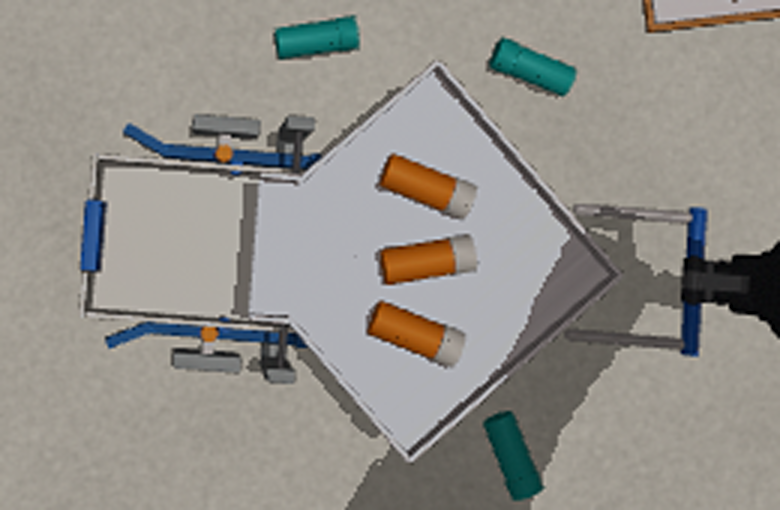

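View pics/c11.png

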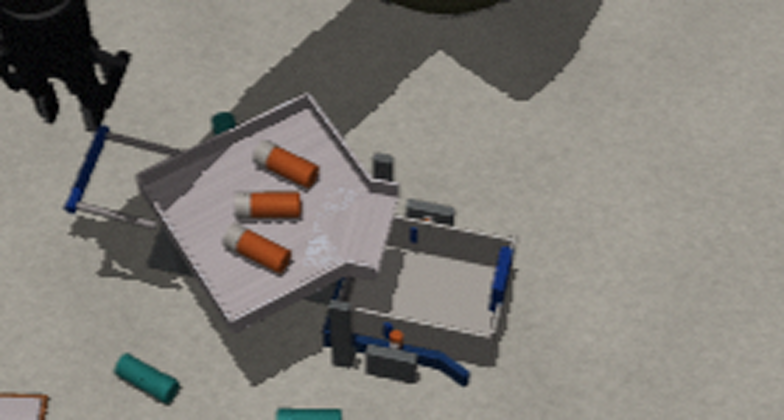

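The bin sits home at (165,240) in the crop, with its tab measured at 137.6 mm against 138 mm nominal. The gripper is above the bar, so I'll descend and grip.

carry_out:
  commands: [-1.5, 0, 30, 0, 0, 0, -0.2, -1.5, 0, 55, 0, 0, 0, -0.2, -1.5, 0, 75, 0, 0, 0, -0.2, -1.5, 0, 88, 0, 0, 0, -0.2, -1.5, 0, 95, 0, 0, 0, -0.2, -1.5, 0, 95, 0, 0, 0, -0.2]
  newtons: 35

```text
time: 11.7
ee_pos: [0.4775, -0.2907, 0.1076]
tool_rot: [0.001, 0.734, 0.679, 0.0]
contact_force: [-0.3, 0.6, 0.4]
gripper_width: 0.0341
```

Run:
```python
from b import *
s=ctrl.state();print(s['time'],s['ee_pos'],s['contact_force'],s['gripper_width'],inst(s['ee_pos']))
im,d=save('scene','s6');crop('s6',180,90,300,190,6,'c12')
```

```text
11.7 [ 0.47750543 -0.29074992  0.10762661] [-0.27054874  0.60333057  0.41976042] 0.03414856841438932 [-0.27510363 -0.00134664  0.10762661]
```

View pics/c12.png

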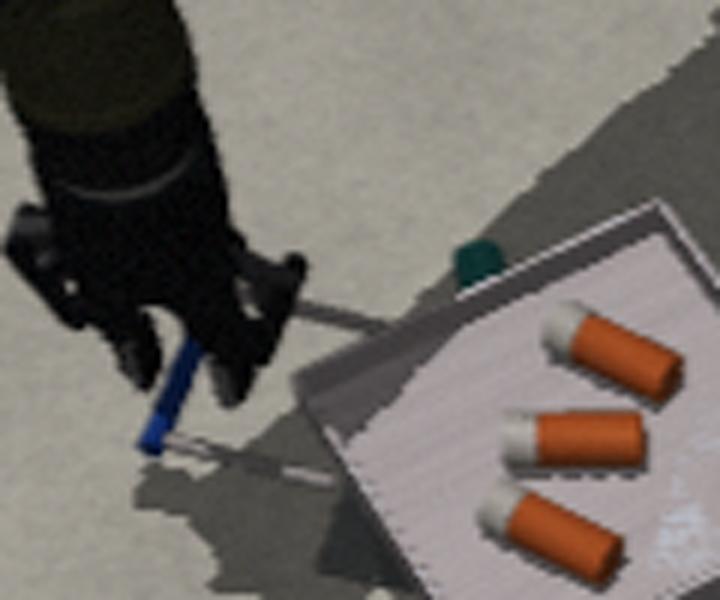

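carry_out:
  commands: [0, 0, 0, 0, 0, 0, -1, 0, 0, 0, 0, 0, 0, -1, 0, 0, 0, 0, 0, 0, -1, 0, 0, 0, 0, 0, 0, -1, 0, 0, 0, 0, 0, 0, -1, 0, 0, 0, 0, 0, 0, -1]
  newtons: 35

```text
time: 12.35
ee_pos: [0.4788, -0.2914, 0.1096]
tool_rot: [0.002, 0.734, 0.679, 0.001]
contact_force: [-0.2, 2.0, 5.7]
gripper_width: 0.0107
```

Run:
```python
from b import *
s=ctrl.state();print(s['time'],s['ee_pos'],s['contact_force'],s['gripper_width'],inst(s['ee_pos']))
f=lambda a:np.array([-.275*np.cos(a)+.02*np.sin(a),.275*np.sin(a)+.02*np.cos(a)])
p=inst(s['ee_pos']);
for a in np.arange(0.05,1.06,.05):
    d=(f(a)-f(0))*1000; print(round(a,2),d.round(1), (rel(st(p[0]+d[0]/1e3,p[1],p[2]+d[1]/1e3),SY)))
```

```text
12.35 [ 0.47879636 -0.29135175  0.10956402] [-0.1791385   1.97230185  5.71880304] 0.010711088203573802 [-0.27560157 -0.00268109  0.10956402]
0.05 [ 1.3 13.7] [  1.3   0.1 -13.7   0.2   0.1   0.1]
0.1 [ 3.4 27.4] [  3.3   0.1 -27.4   0.2   0.1   0.1]
0.15 [ 6.1 40.9] [  6.    0.2 -40.9   0.2   0.1   0.1]
0.2 [ 9.5 54.2] [  9.4   0.3 -54.3   0.2   0.1   0.1]
0.25 [13.5 67.4] [ 13.4   0.3 -67.4   0.2   0.1   0.1]
0.3 [18.2 80.4] [ 18.    0.4 -80.4   0.2   0.1   0.1]
0.35 [23.5 93.1] [ 23.4   0.5 -93.1   0.2   0.1   0.1]
0.4 [ 29.5 105.5] [ 2.930e+01  5.000e-01 -1.056e+02  2.000e-01  1.000e-01  1.000e-01]
0.45 [ 36.1 117.6] [ 3.590e+01  6.000e-01 -1.177e+02  2.000e-01  1.000e-01  1.000e-01]
0.5 [ 43.3 129.4] [ 4.300e+01  6.000e-01 -1.295e+02  2.000e-01  1.000e-01  1.000e-01]
0.55 [ 51.  140.8] [ 5.080e+01  7.000e-01 -1.409e+02  2.000e-01  1.000e-01  1.000e-01]
0.6 [ 59.3 151.8] [ 5.910e+01  8.000e-01 -1.519e+02  2.000e-01  1.000e-01  1.000e-01]
0.65 [ 68.2 162.3] [ 6.790e+01  8.000e-01 -1.625e+02  2.000e-01  1.000e-01  1.000e-01]
0.7 [ 77.6 172.5] [ 7.720e+01  9.000e-01 -1.726e+02  2.000e-01  1.000e-01  1.000e-01]
0.75 [ 87.4 182.1] [ 8.710e+01  1.000e+00 -1.822e+02  2.000e-01  1.000e-01  1.000e-01]
0.8 [ 97.8 191.2] [ 9.740e+01  1.000e+00 -1.914e+02  2.000e-01  1.000e-01  1.000e-01]
0.85 [108.5 199.8] [ 1.082e+02  1.100e+00 -2.000e+02  2.000e-01  1.000e-01  1.000e-01]
0.9 [119.7 207.8] [ 1.194e+02  1.200e+00 -2.081e+02  2.000e-01  1.000e-01  1.000e-01]
0.95 [131.3 215.3] [ 1.309e+02  1.200e+00 -2.156e+02  2.000e-01  1.000e-01  1.000e-01]
1.0 [143.2 222.2] [ 1.428e+02  1.300e+00 -2.225e+02  2.000e-01  1.000e-01  1.000e-01]
1.05 [155.5 228.5] [ 1.551e+02  1.300e+00 -2.288e+02  2.000e-01  1.000e-01  1.000e-01]
```

carry_out:
  commands: [0.5, 0, -5, 0, 0, 0, -1, 1, 0, -10, 0, 0, 0, -1, 1.5, 0, -14, 0, 0, 0, -1, 2, 0, -19, 0, 0, 0, -1, 2.5, 0, -23, 0, 0, 0, -1, 3.3, 0, -27.5, 0, 0, 0, -1, 4, 0, -32, 0, 0, 0, -1, 5, 0, -36, 0, 0, 0, -1, 6, 0, -41, 0, 0, 0, -1, 7, 0, -45.5, 0, 0, 0, -1, 8.2, 0, -50, 0, 0, 0, -1, 9.4, 0, -54, 0, 0, 0, -1, 9.4, 0, -54, 0, 0, 0, -1]

```text
time: 13.65
ee_pos: [0.4795, -0.2821, 0.1643]
tool_rot: [0.003, 0.734, 0.679, 0.001]
contact_force: [1.6, -2.6, -1.9]
gripper_width: 0.0102
```

Run:
```python
from b import *
s=ctrl.state();print(s['time'],s['ee_pos'],s['contact_force'],s['gripper_width'],inst(s['ee_pos']))
im,d=save('scene','s7');crop('s7',180,70,360,230,4,'c13')
f=lambda a:np.array([-.275*np.cos(a)+.02*np.sin(a),.275*np.sin(a)+.02*np.cos(a)])
p=inst(s['ee_pos']);p0=np.array([-.2752,-.001,.1076])
for a in np.arange(0.2,1.06,.05):
    d=(f(a)-f(0.)); print(round(a,2), (rel(st(p0[0]+d[0],p0[1],p0[2]+d[1]),SY))[:3])
```

```text
13.65 [ 0.47949848 -0.28208765  0.16429603] [ 1.56664525 -2.55241725 -1.89474483] 0.010207166346581899 [-0.26631096 -0.00264902  0.16429603]
0.2 [ 0.6 -1.6  2.2]
0.25 [  4.7  -1.6 -11. ]
0.3 [  9.3  -1.5 -24. ]
0.35 [ 14.6  -1.4 -36.7]
0.4 [ 20.6  -1.4 -49.2]
0.45 [ 27.1  -1.3 -61.3]
0.5 [ 34.3  -1.2 -73.1]
0.55 [ 42.   -1.1 -84.5]
0.6 [ 50.3  -1.1 -95.5]
0.65 [  59.1   -1.  -106.1]
0.7 [  68.4   -0.9 -116.2]
0.75 [  78.3   -0.9 -125.9]
0.8 [  88.6   -0.8 -135. ]
0.85 [  99.4   -0.7 -143.7]
0.9 [ 110.5   -0.7 -151.7]
0.95 [ 122.1   -0.6 -159.2]
1.0 [ 134.    -0.5 -166.2]
1.05 [ 146.3   -0.5 -172.5]
```

View pics/c13.png

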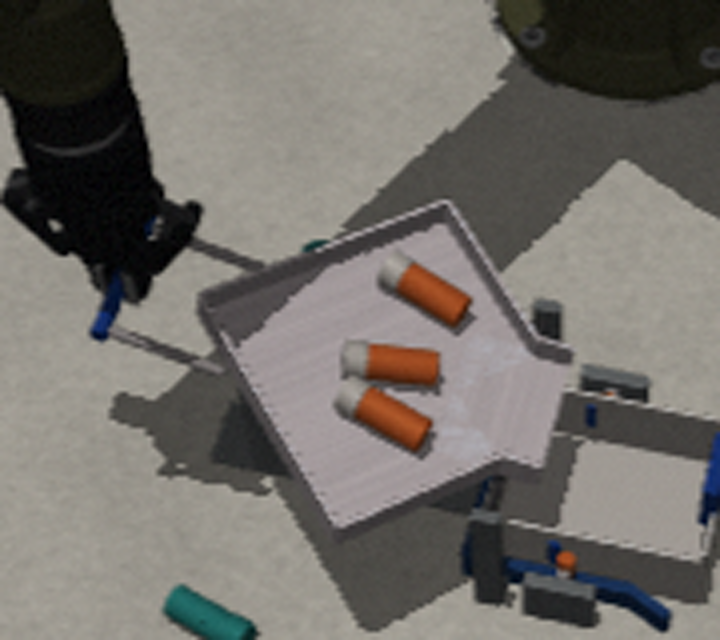

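carry_out:
  commands: [1, 0, -3.5, 0, 0, 0, -1, 2, 0, -7, 0, 0, 0, -1, 3, 0, -10, 0, 0, 0, -1, 4, 0, -13, 0, 0, 0, -1, 5, 0, -16, 0, 0, 0, -1, 6.2, 0, -19.5, 0, 0, 0, -1, 7.5, 0, -23, 0, 0, 0, -1, 8.8, 0, -26, 0, 0, 0, -1, 10, 0, -29, 0, 0, 0, -1, 11.3, 0, -32.5, 0, 0, 0, -1, 12.6, 0, -36, 0, 0, 0, -1, 14, 0, -39, 0, 0, 0, -1, 15.5, 0, -42, 0, 0, 0, -1, 17, 0, -45, 0, 0, 0, -1, 18.5, 0, -48.5, 0, 0, 0, -1, 20, 0, -51.5, 0, 0, 0, -1, 20, 0, -51.5, 0, 0, 0, -1]

```text
time: 15.4
ee_pos: [0.4811, -0.2624, 0.2163]
tool_rot: [0.003, 0.734, 0.679, 0.001]
contact_force: [3.3, -5.9, -0.6]
gripper_width: 0.0105
```

```bash
cat > l.py <<'E'
import sys
from b import *
n=sys.argv[1];a0=float(sys.argv[2])
s=ctrl.state();print(s['time'],s['ee_pos'],s['contact_force'],s['gripper_width'],inst(s['ee_pos']))
im,d=save('scene',n);crop(n,180,70,360,230,4,n+'c')
f=lambda a:np.array([-.275*np.cos(a)+.02*np.sin(a),.275*np.sin(a)+.02*np.cos(a)])
p0=np.array([-.2752,-.002,.1085])
for a in a0+np.arange(0,10)*float(sys.argv[3]):
    d=(f(a)-f(0.)); print(round(a,2), (rel(st(p0[0]+d[0],p0[1],p0[2]+d[1]),SY))[:3])
E
python3 l.py s8 .4 .05
```

```text
15.4 [ 0.4810516  -0.26241825  0.21628565] [ 3.27280928 -5.91114834 -0.56642262] 0.010474036407540317 [-0.24658034 -0.00264313  0.21628565]
0.4 [ 1.  -0.6  2. ]
0.45 [  7.5  -0.6 -10.1]
0.5 [ 14.6  -0.5 -21.9]
0.55 [ 22.4  -0.4 -33.3]
0.6 [ 30.6  -0.3 -44.3]
0.65 [ 39.5  -0.2 -54.9]
0.7 [ 48.8  -0.2 -65.1]
0.75 [ 58.6  -0.1 -74.7]
0.8 [ 68.9  -0.  -83.9]
0.85 [ 79.7   0.1 -92.5]
```

View pics/s8c.png

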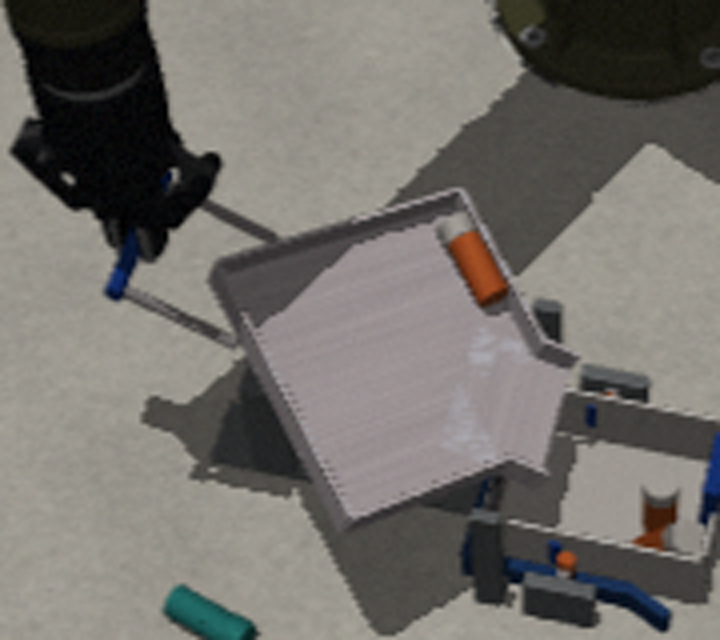

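Two vials are in the bin already, and the third lies against the rim at (470,260). Continuing to lift slowly.

carry_out:
  commands: [0.5, 0, -3, 0, 0, 0, -1, 2, 0, -6, 0, 0, 0, -1, 4, 0, -9, 0, 0, 0, -1, 5.5, 0, -12, 0, 0, 0, -1, 7, 0, -15, 0, 0, 0, -1, 9, 0, -18, 0, 0, 0, -1, 10.8, 0, -21, 0, 0, 0, -1, 12.6, 0, -24, 0, 0, 0, -1, 14.5, 0, -27, 0, 0, 0, -1, 16.5, 0, -30, 0, 0, 0, -1, 18.5, 0, -32.5, 0, 0, 0, -1, 20.4, 0, -35.3, 0, 0, 0, -1, 22.4, 0, -38, 0, 0, 0, -1, 24.4, 0, -41, 0, 0, 0, -1, 26.5, 0, -43.5, 0, 0, 0, -1, 28.6, 0, -46, 0, 0, 0, -1, 28.6, 0, -46, 0, 0, 0, -1]

```text
time: 17.15
ee_pos: [0.4833, -0.2338, 0.2626]
tool_rot: [0.004, 0.734, 0.679, 0.001]
contact_force: [5.1, -1.4, -2.5]
gripper_width: 0.0103
```

```bash
python3 l.py s9 .6 .05
```

```text
17.15 [ 0.48332365 -0.23381445  0.2625658 ] [ 5.05465399 -1.44282216 -2.47649326] 0.010288196778697306 [-0.21788644 -0.00264798  0.2625658 ]
0.6 [ 2.1 -0.7  2.1]
0.65 [11.  -0.6 -8.5]
0.7 [ 20.3  -0.5 -18.7]
0.75 [ 30.1  -0.4 -28.3]
0.8 [ 40.4  -0.3 -37.5]
0.85 [ 51.1  -0.2 -46.1]
0.9 [ 62.3  -0.2 -54.2]
0.95 [ 73.8  -0.1 -61.8]
1.0 [ 85.8  -0.  -68.7]
1.05 [ 98.    0.1 -75. ]
```

View pics/s9c.png

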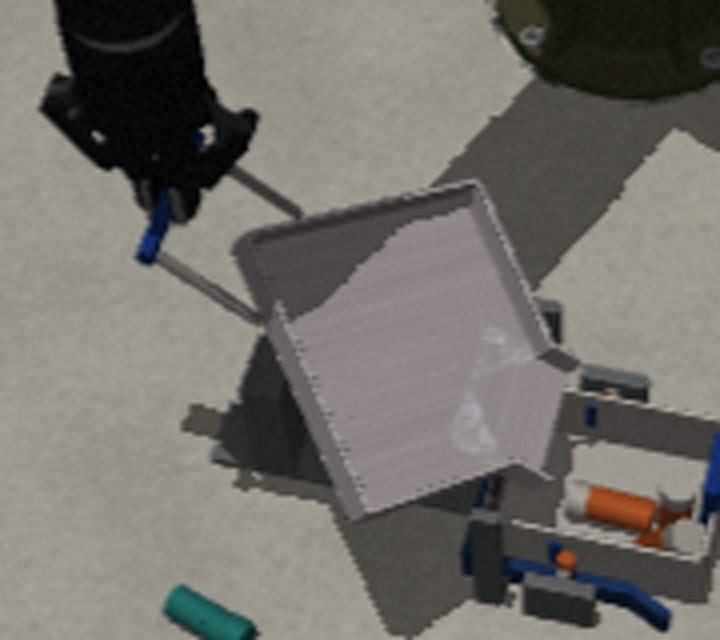

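Run:
```python
from b import *
save('top','t9');crop('t9',230,150,430,300,4,'t9c')
f=lambda a:np.array([-.275*np.cos(a)+.02*np.sin(a),.275*np.sin(a)+.02*np.cos(a)])
for a in np.arange(.6,-.01,-.05): print(round(a,2),((f(a)-f(.6))*1000*[1,-1]).round(1))
```

```text
0.6 [ 0. -0.]
0.55 [-8.3 11. ]
0.5 [-16.1  22.4]
0.45 [-23.2  34.2]
0.4 [-29.8  46.3]
0.35 [-35.8  58.7]
0.3 [-41.1  71.4]
0.25 [-45.8  84.4]
0.2 [-49.9  97.5]
0.15 [-53.2 110.9]
0.1 [-56.  124.4]
0.05 [-58.  138.1]
-0.0 [-59.3 151.8]
```

View pics/t9c.png

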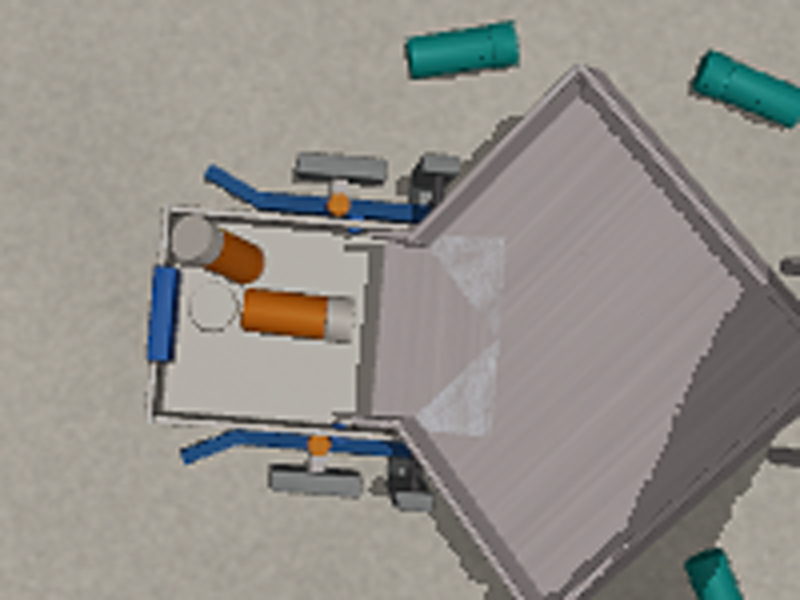

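All three vials are in the bin: two lean or stand at its tab end and one lies flat at (300,315). The tray is empty, so I'll lower it gently.

carry_out:
  commands: [-3, 0.5, 4, 0, 0, 0, -1, -6.5, 1, 8.5, 0, 0, 0, -1, -9.5, 1, 13, 0, 0, 0, -1, -13, 1, 17.5, 0, 0, 0, -1, -16, 1, 22.4, 0, 0, 0, -1, -19, 1, 27, 0, 0, 0, -1, -22, 1, 32, 0, 0, 0, -1, -24.7, 1, 36.5, 0, 0, 0, -1, -27.3, 1, 41.5, 0, 0, 0, -1, -29.8, 1, 46.3, 0, 0, 0, -1, -32.3, 1, 51, 0, 0, 0, -1, -34.6, 1, 56, 0, 0, 0, -1, -37, 1, 61, 0, 0, 0, -1, -39, 1, 66, 0, 0, 0, -1, -41, 1, 71, 0, 0, 0, -1, -43, 1, 76, 0, 0, 0, -1, -45, 1, 81, 0, 0, 0, -1, -46.8, 1, 87, 0, 0, 0, -1, -48.3, 1, 92, 0, 0, 0, -1, -49.9, 1, 97, 0, 0, 0, -1]

```text
time: 19.25
ee_pos: [0.4794, -0.2831, 0.1641]
tool_rot: [0.002, 0.734, 0.679, 0.0]
contact_force: [-6.5, 4.1, -2.4]
gripper_width: 0.0107
```

```bash
python3 l.py s10 0 .05; python3 -c "
from h import *
f=lambda a:np.array([-.275*np.cos(a)+.02*np.sin(a),.275*np.sin(a)+.02*np.cos(a)])
for a in np.arange(.2,-.01,-.025): print(round(a,3),((f(a)-f(.2))*1000*[1,-1]).round(1))"
```

```text
19.25 [ 0.47942694 -0.28312866  0.16408148] [-6.50991224  4.14025052 -2.36482912] 0.010696424360132675 [-0.26735436 -0.00265997  0.16408148]
0.0 [-7.6 -0.9 54.9]
0.05 [-6.3 -0.8 41.2]
0.1 [-4.3 -0.8 27.5]
0.15 [-1.6 -0.7 14. ]
0.2 [ 1.8 -0.7  0.6]
0.25 [  5.8  -0.6 -12.6]
0.3 [ 10.5  -0.6 -25.5]
0.35 [ 15.8  -0.5 -38.2]
0.4 [ 21.7  -0.5 -50.7]
0.45 [ 28.3  -0.4 -62.8]
0.2 [ 0. -0.]
0.175 [-1.8  6.7]
0.15 [-3.4 13.4]
0.125 [-4.8 20.1]
0.1 [-6.1 26.9]
0.075 [-7.2 33.7]
0.05 [-8.1 40.5]
0.025 [-8.9 47.4]
0.0 [-9.5 54.2]
```

View pics/s10c.png

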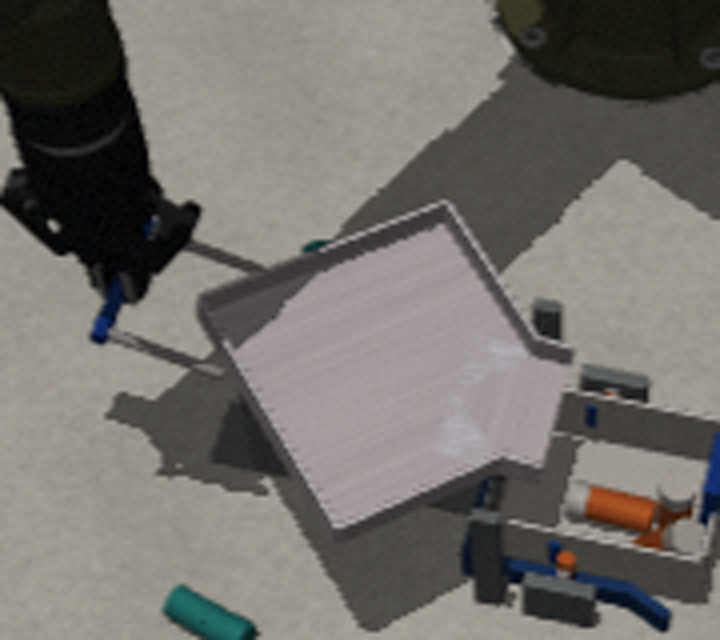

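carry_out:
  commands: [-1, -0.5, 4, 0, 0, 0, -1, -2, -0.5, 8, 0, 0, 0, -1, -2.8, -0.5, 12, 0, 0, 0, -1, -3.6, -0.5, 16, 0, 0, 0, -1, -4.3, -0.5, 20, 0, 0, 0, -1, -5, -0.5, 24, 0, 0, 0, -1, -5.7, -0.5, 28, 0, 0, 0, -1, -6.3, -0.5, 32, 0, 0, 0, -1, -6.8, -0.5, 36, 0, 0, 0, -1, -7.3, -0.5, 40, 0, 0, 0, -1, -7.6, -0.5, 43, 0, 0, 0, -1, -7.8, -0.5, 45, 0, 0, 0, -1, -8, -0.5, 47, 0, 0, 0, -1, -8, -0.5, 49, 0, 0, 0, -1, -8.2, -0.5, 50, 0, 0, 0, -1, -8.2, -0.5, 51, 0, 0, 0, -1, -8.2, -0.5, 51, 0, 0, 0, -1]

```text
time: 21.0
ee_pos: [0.4787, -0.2914, 0.115]
tool_rot: [0.002, 0.734, 0.68, 0.001]
contact_force: [-5.9, 7.4, 19.6]
gripper_width: 0.0103
```

carry_out:
  commands: [-0.1, 0, 1, 0, 0, 0, -1, -0.1, 0, 2, 0, 0, 0, -1, -0.2, 0, 3, 0, 0, 0, -1, -0.2, 0, 3, 0, 0, 0, -1]

```text
time: 21.4
ee_pos: [0.4788, -0.2914, 0.115]
tool_rot: [0.003, 0.734, 0.68, 0.001]
contact_force: [-7.8, 8.4, 23.9]
gripper_width: 0.0105
```

Upward force of 24 N at z = 0.115: either the bar slipped about 5 mm in the pads and the tray is already flat, or something is under it. Checking.

Run:
```python
from b import *
im,d=save('top','t11');save('scene','s11');crop('s11',180,70,360,230,4,'s11c')
c=cloud(d);c0=cloud(np.load('pics/t5_d.npy'))
for nm,b in(('tip tray',(425,238,440,246)),('mid',(370,225,390,250)),('spout',(330,215,345,250)),('bar end up',(468,220,474,227)),('bar low',(468,258,474,266)),('corner N',(380,170,392,185)),('corner S',(370,290,384,300))):
    g=lambda c:np.median(c[b[1]:b[3],b[0]:b[2],2]),
    print(nm,[round(float(np.median(k[b[1]:b[3],b[0]:b[2],2])),4) for k in(c0,c)])
```

```text
tip tray [0.1116, 0.1117]
mid [0.1152, 0.1117]
spout [0.1117, 0.1118]
bar end up [0.1283, 0.1284]
bar low [0.13, 0.13]
corner N [0.112, 0.1123]
corner S [0.1125, 0.1124]
```

View pics/s11c.png

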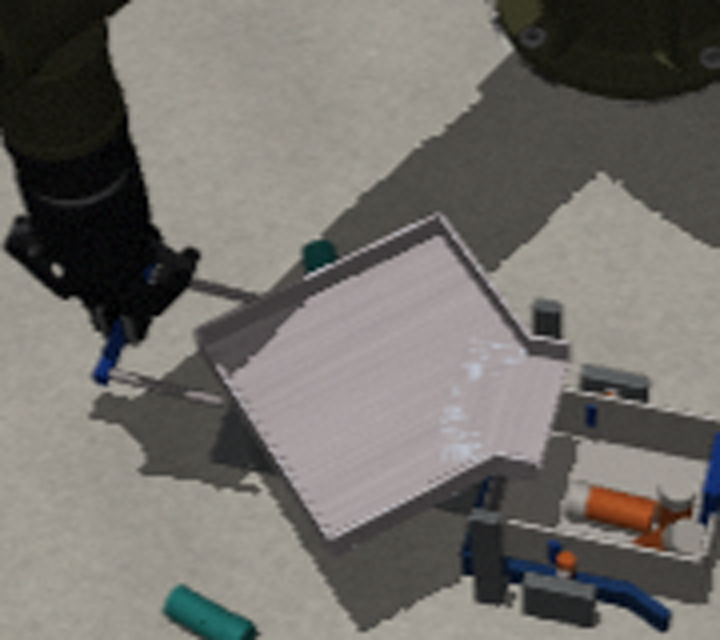

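The tray is flat: heights at its tip, corners and bar match the start to 0.3 mm, so it was pad slip. I'll relax, open partly so as not to touch the tray corner, and rise.

carry_out:
  commands: [0, 0, 0, 0, 0, 0, -1, 0, 0, 0, 0, 0, 0, -1, 0, 0, 0, 0, 0, 0, -0.7, 0, 0, 0, 0, 0, 0, -0.4, 0, 0, 0, 0, 0, 0, -0.2, 0, 0, 0, 0, 0, 0, -0.2, 0, 0, 0, 0, 0, 0, -0.2, 0, 0, -10, 0, 0, 0, -0.2, 0, 0, -30, 0, 0, 0, -0.2, 0, 0, -70, 0, 0, 0, -0.2, 0, 0, -120, 0, 0, 0, -0.2, 0, 0, -150, 0, 0, 0, -0.2, 0, 0, -150, 0, 0, 0, -0.2]

```text
time: 22.8
ee_pos: [0.4804, -0.2925, 0.2712]
tool_rot: [0.008, 0.734, 0.68, 0.002]
contact_force: [0.4, -0.4, 0.6]
gripper_width: 0.0341
```

Run:
```python
from b import *
s=ctrl.state();print(s['time'],s['ee_pos'],s['contact_force'],s['gripper_width'])
im,d=save('top','t12');save('scene','s12')
c=cloud(d);c0=cloud(np.load('pics/t5_d.npy'))
for nm,b in(('tip tray',(425,238,440,246)),('mid',(370,225,390,250)),('spout',(330,215,345,250)),('bar end up',(468,220,474,227)),('bar low',(468,258,474,266))):
    print(nm,[round(float(np.median(k[b[1]:b[3],b[0]:b[2],2])),4) for k in(c0,c)])
Q=np.array([inst(p) for p in c[150:300,220:345].reshape(-1,3)])
w=Q[(Q[:,2]>.088)&(Q[:,2]<.098)&(abs(Q[:,1])<.04)&(Q[:,0]>.1)];print('tab',w.mean(0))
a=cv2.imread('pics/t0.png').astype(int);b=cv2.imread('pics/t12.png').astype(int)
for nm,(x0,y0,x1,y1) in dict(pen=(165,120,232,155),jar=(230,90,268,135),cap=(295,95,330,135),bottle=(370,95,415,145),tq1=(325,150,365,175),tq2=(400,158,436,186),rack=(440,60,570,165)).items(): print(nm,abs(a-b)[y0:y1,x0:x1].max())
crop('t12',230,150,430,300,4,'t12c')
```

```text
22.8 [ 0.48038529 -0.29251303  0.27116121] [ 0.40932034 -0.43043532  0.6126417 ] 0.03408732929534703
tip tray [0.1116, 0.1114]
mid [0.1152, 0.1117]
spout [0.1117, 0.1118]
bar end up [0.1283, 0.1284]
bar low [0.13, 0.1293]
tab [0.1377296  0.00048587 0.09444739]
pen 6
jar 6
cap 5
bottle 5
tq1 5
tq2 7
rack 5
```

View pics/t12c.png

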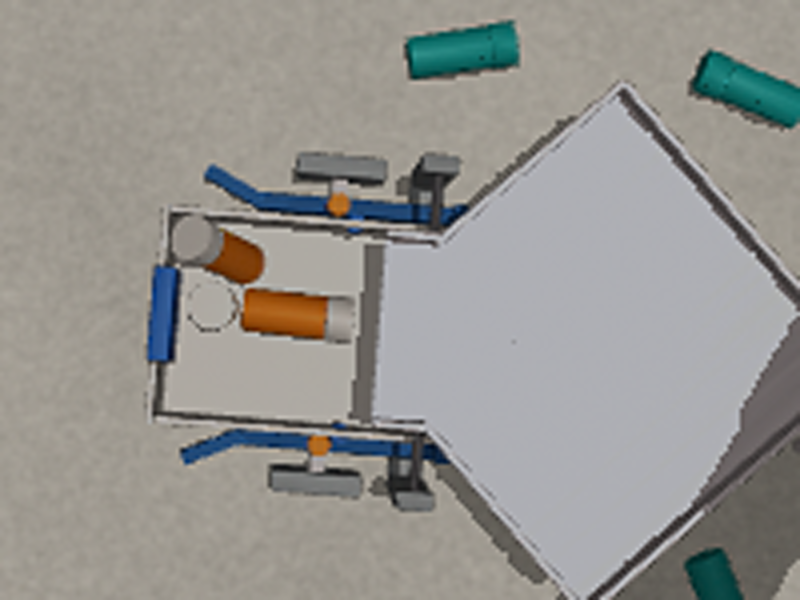

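View pics/s12.png

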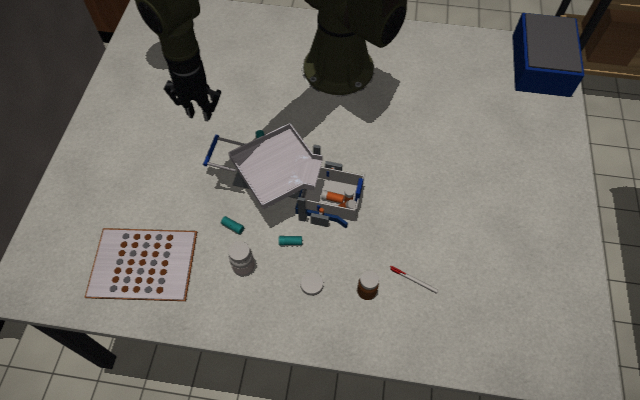

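The bin is home with the three orange vials in it, the tray is flat and empty, and the bystanders are unmoved. The gripper is clear at z = 0.27. Handing in.

```bash
python3 -c "
from rig import ctrl
print(ctrl.close_job())"
```

```text
the job is handed in; nothing more can be done
None
```

The job is done and handed in, at about 23 s of the 64 s allowed. I pushed the bin fully home by its tab, then lifted the tray by its bar to about 0.6 rad. All three orange vials slid into the bin, and I lowered the tray, let go and backed away.

**Last checks**
- **Bin:** it is past the catches. The push force at the stop rose to 13 N, and the tab measured 137.7 mm from the hinge against 138 mm nominal.
- **Vials:** all three are in the bin. One lies flat and two lean or stand at the tab end.
- **Tray:** it is empty and flat, with heights at the tip, spout and bar within 1 mm of the start.
- **Bystanders:** the bottle, jar, cap and pen look the same as in the first top picture, as do two of the turquoise look-alikes. I did not compare the third look-alike, beside the tray, the same way; it looks unmoved in the last pictures.

**One disagreement:** the bar slipped about 5 mm in the pads. The tray therefore met its rest sooner than I expected, and I pressed it down with up to 24 N before relaxing. The depth check showed it flat, and it did not drop.

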